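# Rock the ball sorter over and feed the balls

### The job

The little ball sorter's seesaw gate is tipped down towards the white tray. Rock it over its pivot so that it stays tipped down towards the blue tray, and only then push the two waiting steel balls along the feed channel with a fingertip so that both drop onto the gate and run down into the blue tray. Do not grasp or lift the balls, and leave the filter cube, the objective and the small bottle beside the sorter where they stand.

Things in the scene. Friction and masses are not known exactly. Their poses are not given: they have to be found in the camera images.
- gate_pivot (a point): Fixed point on the gate's pivot axis, 65 mm above the table, midway between the trays, with the orientation of the sorter, a fixed aluminium and grey device 304 mm wide and 145 mm deep. Sorter axes: x from the feed channel towards the gate (away from the robot, give or take the sorter's yaw), y towards the white tray (the robot's left), z up.
- gate (a joint): Tilt of the seesaw gate, a 160 mm long trough (30 mm wide inside) with a brass weight above the pivot: it falls to the side it is tipped to and stays. -0.22 rad: down on the white tray's side (start); +0.22: down on the blue tray's side; hard stop at each. It turns freely: a few newtons on a pad rock it.
- blue_side_pad (a point): Centre of the top of the gate's round orange touch pad (34 mm across) on the blue tray's side; moves with the gate. At level gate it is at x -46, y -62, z +19 mm from gate_pivot in sorter axes. Raised at the start, top about 97 mm above the table; fully down about 70 mm.
- white_side_pad (a point): The same orange touch pad on the white tray's side, at x -46, y +62, z +19 mm from gate_pivot at level gate; lowered at the start (about 70 mm above the table).
- feed_end (a point): Middle of the gate end of the feed channel's floor, 83 mm above the table; over this edge balls drop 14 mm into the trough. The channel is 85 mm long, 26 mm wide inside, walls 5 mm above its floor; from here it runs along sorter -x (towards the robot), sinking at 0.06 rad, to a 4 mm high black stop bar. Balls roll back against that stop. Axes as gate_pivot.
- ball_rear: Polished steel ball, 24 mm across, origin at its centre; it lies in the feed channel against the stop, the one nearer the robot. At the start its centre is about 91 mm above the table. It rolls easily; a fingertip pushing it forward pushes the front ball ahead of it. Best pushed at about the height of its centre: higher up, a finger may ride over it.
- ball_front: Polished steel ball, 24 mm across, origin at its centre; it lies in the feed channel just in front of (touching) the rear ball, nearer the gate.
- blue_tray (a point): Middle of the inner floor (9 mm above the table) of the blue tray at the sorter's right-hand end (sorter y -118 mm from the pivot), 60 x 62 mm inside; walls reach 56 to 81 mm above the table, 36 mm on the gate's side. Both balls belong here. Axes as gate_pivot.
- white_tray (a point): Middle of the inner floor of the like white tray at the left-hand end of the sorter; it stays empty. Sorter y +118 mm from the pivot.
- filter_cube: Black filter cube, 47 x 38 x 39 mm high, loose, origin at the centre of its underside; a bystander.
- objective: Bare microscope objective standing upright, 30 mm across, 44 mm high, light grey with a green ring, loose, origin at the centre of its underside; a bystander.
- oil_bottle: Small white bottle with a red cap, 24 mm across, 54 mm high, loose, origin at the centre of its underside; a bystander.
There are look-alikes about, which are no part of the job. What is shaped like the ball_rear but black or brown is not meant.

How it is judged (in metres and radians):
On the way:
1. the gate is tipped down on the blue-tray side while both balls still wait in the feed channel (value of joint gate above 0.17 rad and x of each of ball_rear, ball_front in the frame of feed_end below 0 m and z of each of ball_rear, ball_front in the frame of feed_end above 0 m), for 0.2 s.
At the end, for the whole second after the job is handed in: Both steel balls lie at rest (under 0.03 m/s) inside the blue tray, centres less than 30 mm above its floor, and the gate is still tipped down on the blue-tray side (joint above 0.17 rad) (value of joint gate above 0.17 rad and x of ball_rear in the frame of blue_tray between -0.03 and 0.03 m and y of ball_rear in the frame of blue_tray between -0.031 and 0.031 m and z of ball_rear in the frame of blue_tray between 0 and 0.03 m and x of ball_front in the frame of blue_tray between -0.03 and 0.03 m and y of ball_front in the frame of blue_tray between -0.031 and 0.031 m and z of ball_front in the frame of blue_tray between 0 and 0.03 m and linear speed of each of ball_rear, ball_front below 0.03 m/s); the robot touches nothing.
It fails at once if a ball is lifted (its centre more than 115 mm above the table, over 20 mm above the feed channel's end) (height (world z) of any of ball_rear, ball_front above 0.115 m).
It fails at once if the filter cube is moved by more than 20 mm or knocked over (distance of filter_cube from where it was at the start of the episode above 0.02 m or angle between filter_cube's own z axis and vertical above 0.5 rad).
It fails at once if the objective is moved by more than 20 mm or knocked over (distance of objective from where it was at the start of the episode above 0.02 m or angle between objective's own z axis and vertical above 0.5 rad).
It fails at once if the bottle is moved by more than 20 mm or knocked over (distance of oil_bottle from where it was at the start of the episode above 0.02 m or angle between oil_bottle's own z axis and vertical above 0.5 rad).
It also fails if it takes over 54 s, if anything falls off the work surface, if the arm or the gripper's body presses on something with over 40 N, if the wrist force passes 120 N, or if a joint passes its speed limit or range.

### The arm

A 6-joint arm with a two-finger parallel gripper is mounted at the origin on a cart in front of the work surface, level with it; the furniture and walls round the work are solid. World frame = base frame: x ahead of the robot, y to its left, z up, the work surface at z = 0. Lengths are in m, angles in degrees, forces in N, time in s.
With the tool pointing down it reaches from about 0.4 to 0.825 m from the base axis. Payload 7 kg.
Tool frame: the origin (TCP) lies on the centre line of the jaws, within the pads' length; the fingertips stand 11 mm ahead of it and the grasp point (between the pads) lies 8 mm behind it; z points along the fingers, y is the line along which they close (so a half turn about z gives the same grasp; the last joint's range is limited). The gripper opens to 88 mm and grips with 3 to 60 N. Pads are 19 mm wide; open, the fingers measure 130 mm over their backs; the gripper's body (78 mm by 193 mm) begins 47 mm behind the grasp point.
Start: joints at [-58.952, 20.546, 0.682, 0, -70.136, -16.507], TCP at [0.169, -0.653, 0.238] pointing down, gripper open.
Joint ranges: [-176.03, 176.03], [-82.01, 121.73], [-58.28, 71.71], [-173.87, 95.51], [-174.79, -0.11], [-173.66, 173.66]. Speed limits (degrees/s): [136.94, 136.94, 172.46, 180, 180, 180].

### API

Orientations are given as [roll, pitch, yaw] about the fixed x, y, z axes, in that order (R = Rz(yaw) Ry(pitch) Rx(roll)).
In Python, from plant import r, capture, camera_model, job gives the robot as it stands.
- The arm moves only by the tool drive_tool, never from a script. Its argument "increments" is a list that holds one entry, the list of rows, each a list of 5 numbers: the gripper's target within -1 to 1 (fully open at 1, half-way at 0, shut at -1), then the shift along the tool's x, y, z scaled (see below), then the turn about the tool's z scaled (see below). In form: [[[gripper, tx, ty, tz, roll], ...]]. A call has 1 to 5 rows; each row is the pose to reach, as a shift and turn from the pose commanded when the call began, along the tool's axes at that moment, turning the shorter way round; what a row does not reach only later rows make up. The controller multiplies each number of a shift by 120 mm and each number of a turn by 360 degrees. A row lasts 1/8 s, in which the tool goes at most 62.5 mm and 10.7 degrees, less where a joint would pass 70% of its speed; a pose out of reach is approached as far as the arm can. A call with a number of a shift or a turn outside -1 to 1 is refused whole. A call with a gripper value outside its range is refused whole. The fingers move at their own pace and stop on an object; "squeeze" is the grip in N (left out, the last holds). Time passes only in rows, so rows that repeat a pose let the fingers close. It gives the time, the measured TCP pose, the force, the opening and the grip force at its end, in the units of the state.
- r.get_state(): the state, without advancing time (a new reading comes with each control period).
- capture(name): name is "side" or "top"; returns the picture (384x512x3 uint8, red, green, blue); there is no depth.
- camera_model(name): a dict with "camera_matrix" (3x3 intrinsics, pixels), "k1" (the pictures are not rectified: a ray, as slopes to the right and down, at radius r is drawn at 1 + k1 r^2 times it, then the intrinsics apply), "rvec" (rotation vector, rad) and "tvec" (3), from world to camera coordinates, as OpenCV has them. Camera axes: x right, y down, z forward; pixel columns grow to the right and rows downward; lengths in m; the calibration is good to about 2 mm. A picture is of the moment at which its call begins. camera_model takes no time and is no camera call.
- job.close_job(): hands the job in; it is judged then, once.
The state is a dict: "time_s": time; "joints": joint angles; "qd": joint speeds; "joint_torque": joint torques, N m; "tcp_pos": TCP position; "eef_rot": TCP orientation; "contact_force": force on the tool from outside, world axes, zero at the start; "moment": the same for the moment, N m; "gripper_width": finger opening in m; "gripper_force": force on a finger pad.
Only numpy, scipy, OpenCV 4.12 (cv2) and the standard library are available. Lean on these libraries where they do the work, as an engineer would, in place of code of your own. Each camera call takes 0.05 s, during which the arm holds its last target. There are 200 camera calls.

## Working session

There is one attempt and no reset: what is moved stays moved. The work goes in short steps, Python scripts to look and compute and a tool call to move; the robot and the scene stay as the last step left them, time stands still between calls to the robot, and variables do not carry over. Pictures are saved under pics/ and viewed, at most 10 in all, crops included, and the job is handed in when it is done.

Besides the shell and the picture viewer there is one more tool, called after "Call:" by a JSON object that holds its "api" and its "payload", one argument or row to a line. drive_tool: Moves the arm, as the interface text tells. Its arguments: {"type":"object","properties":{"increments":{"type":"array"},"squeeze":{"type":"number"}},"required":["increments"]}

```bash
ls; mkdir -p pics
python3 - <<'E'
from plant import r,capture,camera_model,job
import cv2
for n in("side","top"):
    im=capture(n); cv2.imwrite(f"pics/{n}0.png",im[:,:,::-1]); print(camera_model(n))
print(r.get_state())
E
```

```text
pics
{'camera_matrix': array([[405.7212496 ,   0.        , 252.89385299],
       [  0.        , 405.7212496 , 192.77630512],
       [  0.        ,   0.        ,   1.        ]]), 'k1': 0.03628988951974396, 'rvec': array([ 0.29833684, -2.77437693,  1.225554  ]), 'tvec': array([0.54220663, 0.09593464, 0.86497484])}
{'camera_matrix': array([[384.10574114,   0.        , 251.57396608],
       [  0.        , 384.10574114, 189.7642337 ],
       [  0.        ,   0.        ,   1.        ]]), 'k1': -0.01398138442145496, 'rvec': array([ 2.11552749, -2.11379852,  0.18334307]), 'tvec': array([0.09770357, 0.56357338, 0.83892755])}
{'time_s': 0.1, 'joints': array([-5.89516544e+01,  2.05875125e+01,  6.41612418e-01, -1.66765672e-02,
       -7.01356603e+01, -1.65068637e+01]), 'qd': array([ 0.06685613, -0.14534401,  0.09982403,  0.09803394,  0.03290115,
        0.11112247]), 'joint_torque': array([-1.72790085e-03, -5.84164488e+01,  2.93750203e+01,  7.01548666e+00,
        1.02288093e-02, -6.65445964e-05]), 'tcp_pos': array([ 0.16935639, -0.65300115,  0.23673732]), 'eef_rot': array([ 1.79917346e+02, -8.14384449e-03, -1.65464190e+02]), 'contact_force': array([0.37944529, 0.1915911 , 0.31620579]), 'moment': array([-0.02634879,  0.01002386,  0.06544735]), 'gripper_force': 0.0, 'gripper_width': 0.08757401935442986}
```

View pics/side0.png

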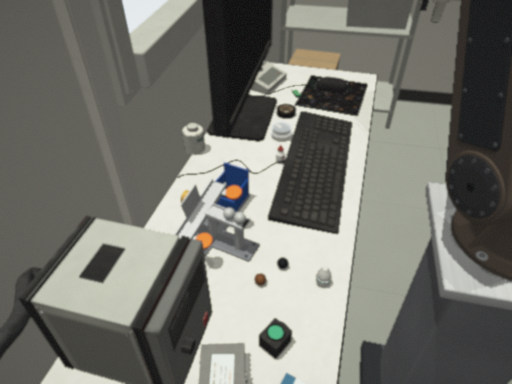

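View pics/top0.png

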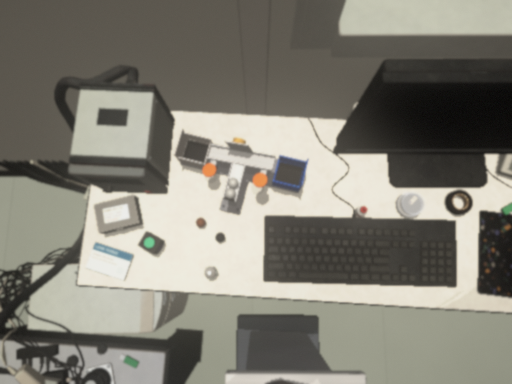

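The side view shows the blue-side pad at (233,191), the white-side pad at (204,240) and the steel balls at about (229,213) and (240,217). The top view shows the pads at (260,180) and (209,170) and the balls at about (233,183) and (231,195).

Look-alikes: a black ball at side (283,263) / top (220,238), a brown ball at side (260,280) / top (200,222), and the objective at side (323,277) / top (211,272). I choose the two shiny grey balls in the channel.

```bash
cat > h.py <<'E'
import numpy as np,cv2
from plant import r,capture,camera_model,job
def cam(n):
    m=camera_model(n); R=cv2.Rodrigues(m['rvec'])[0]; return m['camera_matrix'],np.array([m['k1'],0,0,0.]),R,m['tvec']
def ray(n,p):
    K,D,R,t=cam(n); u=cv2.undistortPoints(np.array([[p]],float),K,D)[0,0]
    d=R.T@np.array([u[0],u[1],1]); return -R.T@t,d/np.linalg.norm(d)
def plane(n,p,z):
    o,d=ray(n,p); return o+d*(z-o[2])/d[2]
def tri(ps,pt):
    o1,d1=ray("side",ps);o2,d2=ray("top",pt)
    s=np.linalg.lstsq(np.c_[d1,-d2],o2-o1,rcond=None)[0]; a=o1+s[0]*d1;b=o2+s[1]*d2
    return (a+b)/2,np.linalg.norm(a-b)
def proj(n,P):
    m=camera_model(n);K,D,_,_=cam(n); return cv2.projectPoints(np.array(P,float).reshape(-1,1,3),m['rvec'],m['tvec'],K,D)[0][:,0]
def orange(im):
    h=cv2.cvtColor(im,cv2.COLOR_RGB2HSV); m=cv2.inRange(h,(5,180,170),(16,255,255))
    n,l,s,c=cv2.connectedComponentsWithStats(m); return [(c[i],s[i,4]) for i in range(1,n) if s[i,4]>25]
E
python3 - <<'E'
from h import *
S=cv2.imread("pics/side0.png")[:,:,::-1].copy();T=cv2.imread("pics/top0.png")[:,:,::-1].copy()
s=orange(S);t=orange(T);print(s,t)
s=[c for c,a in s];t=[c for c,a in t]
for i in s:
  for j in t:
    p,e=tri(i,j)
    if e<.01:print(i,j,p,e)
for c in t: print(c,plane("top",c,.097),plane("top",c,.07))
a=cv2.resize(S[165:265,170:270],(500,500),interpolation=cv2.INTER_CUBIC);b=cv2.resize(T[120:220,180:240+70][:, :100],(500,500),interpolation=cv2.INTER_CUBIC)
b=cv2.resize(T[125:225,190:290],(500,500),interpolation=cv2.INTER_CUBIC)
cv2.imwrite("pics/crop.png",cv2.resize(np.hstack([a,b]),(800,400))[:,:,::-1])
E
```

```text
[(array([233.48062016, 191.98449612]), np.int32(129)), (array([205.37623762, 239.07920792]), np.int32(101))] []
```

View pics/crop.png

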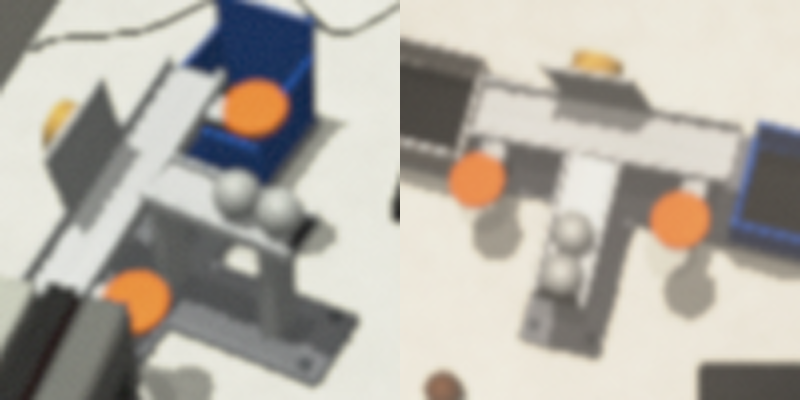

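The crop confirms two shiny grey balls in the channel: front at side (229,214) / top (233.5,183), rear at side (239.5,218) / top (230,193). The pads are at top (260,180) and (209.5,170).

```bash
sed -i 's/(5,180,170)/(4,140,140)/' h.py
python3 - <<'E'
from h import *
T=cv2.imread("pics/top0.png")[:,:,::-1].copy()
print(orange(T))
L={'bp':((233.5,192),(260,179.7),.097),'wp':((205.4,239.1),(209.5,170),.07),'fr':((229.2,213.7),(233.5,183),.092),'re':((239.5,218.2),(230,193),.091)}
P={}
for k,(s,t,z) in L.items():
    p,e=tri(s,t);print(k,p.round(4),round(e,4),plane("top",t,z).round(4),plane("side",s,z).round(4));P[k]=p
d=P['wp']-P['bp'];print(np.linalg.norm(d[:2]),"yaw",np.degrees(np.arctan2(-d[0],d[1])))
d=P['fr']-P['re'];print(np.linalg.norm(d),np.degrees(np.arctan2(d[1],d[0])))
for n,c in{'obj':(211,272),'cube':(151,243),'black':(220,238)}.items():print(n,plane("top",c,.04).round(3))
st=r.get_state();print(proj("top",st['tcp_pos']))
E
```

```text
[(array([208.85826772, 169.55905512]), np.int32(127)), (array([259.65, 179.35]), np.int32(140))]
bp [0.5787 0.0787 0.0924] 0.0007 [0.5781 0.0788 0.097 ] [0.5769 0.0837 0.097 ]
wp [0.606  0.1952 0.0692] 0.0025 [0.6071 0.1953 0.07  ] [0.6044 0.196  0.07  ]
fr [0.5722 0.1382 0.0886] 0.0004 [0.5717 0.138  0.092 ] [0.5709 0.1414 0.092 ]
re [0.5494 0.1458 0.0884] 0.0004 [0.5492 0.1456 0.091 ] [0.5485 0.1482 0.091 ]
0.11963501399970773 yaw -13.165351743764797
0.023998286172794144 -18.420416556404714
obj [0.376 0.19  0.04 ]
cube [0.441 0.331 0.04 ]
black [0.453 0.171 0.04 ]
[[697.78083148 400.10296698]]
```

Call:
{"api": "drive_tool", "payload": {
  "increments": [
    [[-1, -0.96, 1, 0, 0.078], [-1, -0.96, 1, 0, 0.078], [-1, -0.96, 1, 0, 0.078], [-1, -0.96, 1, 0, 0.078]]
  ]
}}

```text
time_s: 0.6
tcp_pos: [0.252, -0.506, 0.238]
eef_rot: [180.0, 0.0, 166.6]
contact_force: [0.4, -0.3, -0.4]
gripper_width: 0.0533
gripper_force: 0.0
```

```bash
cat > go.py <<'E'
import sys
from h import *
from scipy.spatial.transform import Rotation as Ro
st=r.get_state(); p=st['tcp_pos']; R=Ro.from_euler('xyz',st['eef_rot'],degrees=True).as_matrix()
t=np.array([float(a) for a in sys.argv[1:4]]); print(st['time_s'],p.round(4),st['eef_rot'].round(1),st['contact_force'].round(1),st['gripper_width'],"units",(R.T@(t-p)/.12).round(3))
E
python3 go.py .577 .075 .15
python3 - <<'E'
from h import *
print(tri((195.7,185.7),(225.75,142.5)),tri((195.7,185.7),(252,151.7)))
print(plane("top",(335,150),.3),plane("top",(170,190),.2))
E
```

```text
0.6 [ 0.252 -0.506  0.238] [180.    0.  166.6] [ 0.4 -0.3 -0.4] 0.05325769053038362 units [-1.508  5.339  0.735]
(array([0.63628351, 0.14962461, 0.16269451]), np.float64(0.013560940657722346)) (array([0.64536963, 0.09746532, 0.11136456]), np.float64(0.013374756465246064))
[ 0.58526541 -0.04788748  0.3       ] [0.53522896 0.25458257 0.2       ]
```

Run:
```python
from h import *
print(tri((211,130),(335,150)),tri((206,3),(385,62)))
for z in(.05,.1):print(plane("top",(335,150),z))
print(plane("top",(390,185),0),plane("top",(363,210),0.054))
```

```text
(array([ 0.65551011, -0.08240334,  0.12486844]), np.float64(0.03418106971196067)) (array([ 0.67800368, -0.10615242,  0.4035932 ]), np.float64(0.021855563646257355))
[ 0.66042779 -0.09990635  0.05      ]
[ 0.64539531 -0.08950258  0.1       ]
[ 0.58560086 -0.24218527  0.        ] [ 0.51607541 -0.15769173  0.054     ]
```

Call:
{"api": "drive_tool", "payload": {
  "increments": [
    [[-1, -0.3, 1, 0, 0], [-1, -0.3, 1, 0, 0], [-1, -0.3, 1, 0, 0]]
  ]
}}

```text
time_s: 0.98
tcp_pos: [0.3155, -0.3978, 0.2378]
eef_rot: [180.0, 0.0, 166.8]
contact_force: [0.2, -0.8, 0.4]
gripper_width: 0.023
gripper_force: 0.0
```

Call:
{"api": "drive_tool", "payload": {
  "increments": [
    [[-1, -0.3, 1, 0, 0], [-1, -0.3, 1, 0, 0], [-1, -0.3, 1, 0, 0]]
  ]
}}

```text
time_s: 1.35
tcp_pos: [0.3787, -0.29, 0.2377]
eef_rot: [180.0, 0.0, 166.8]
contact_force: [0.9, -0.2, 0.0]
gripper_width: 0.0007
gripper_force: 0.0
```

Call:
{"api": "drive_tool", "payload": {
  "increments": [
    [[-1, -0.3, 1, 0, 0], [-1, -0.3, 1, 0, 0], [-1, -0.3, 1, 0, 0]]
  ]
}}

```text
time_s: 1.72
tcp_pos: [0.4418, -0.1822, 0.2374]
eef_rot: [-180.0, -0.0, 166.7]
contact_force: [0.1, -0.1, 0.3]
gripper_width: 0.0005
gripper_force: 0.0
```

Call:
{"api": "drive_tool", "payload": {
  "increments": [
    [[-1, -0.3, 1, 0, 0], [-1, -0.3, 1, 0, 0], [-1, -0.3, 1, 0, 0]]
  ]
}}

```text
time_s: 2.1
tcp_pos: [0.5048, -0.0745, 0.237]
eef_rot: [-180.0, -0.0, 166.6]
contact_force: [-1.6, -0.9, 0.3]
gripper_width: 0.0003
gripper_force: 0.0
```

```bash
python3 go.py .577 .075 .15
```

```text
2.1 [ 0.5048 -0.0745  0.237 ] [-180.    -0.   166.6] [-1.6 -0.9  0.3] 0.0002690858765656972 units [-0.297  1.352  0.724]
```

Call:
{"api": "drive_tool", "payload": {
  "increments": [
    [[-1, -0.3, 1, 0, 0], [-1, -0.3, 1, 0, 0], [-1, -0.3, 1, 0, 0]]
  ]
}}

```text
time_s: 2.48
tcp_pos: [0.568, 0.0334, 0.2365]
eef_rot: [-179.9, -0.1, 166.5]
contact_force: [-0.3, -0.6, -0.8]
gripper_width: 0.0006
gripper_force: 0.0
```

Call:
{"api": "drive_tool", "payload": {
  "increments": [
    [[-1, 0, 0.35, 0.4, 0], [-1, 0, 0.35, 0.72, 0], [-1, 0, 0.35, 0.72, 0], [-1, 0, 0.35, 0.72, 0]]
  ]
}}

```text
time_s: 2.98
tcp_pos: [0.577, 0.0722, 0.1527]
eef_rot: [180.0, 0.1, 166.4]
contact_force: [0.0, -0.3, -0.6]
gripper_width: 0.0003
gripper_force: 0.0
```

```bash
python3 go.py .577 .075 .085
python3 - <<'E'
from h import *
a=capture("side")[140:270,160:310];b=capture("top")[100:230,180:330]
cv2.imwrite("pics/c1.png",cv2.resize(np.hstack([a,b]),(800,346),interpolation=cv2.INTER_CUBIC)[:,:,::-1])
st=r.get_state();tip=st['tcp_pos']-[0,0,.011];print(proj("side",tip),proj("top",tip))
E
```

```text
2.975 [0.577  0.0722 0.1527] [1.800e+02 1.000e-01 1.664e+02] [ 0.  -0.3 -0.6] 0.000262492213606672 units [0.006 0.023 0.564]
[[233.79161086 171.67657673]] [[262.87551651 175.46677228]]
```

View pics/c1.png

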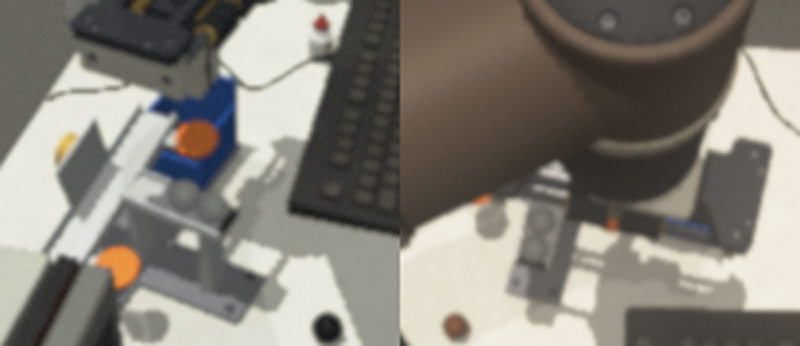

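The side crop shows the fingertips at about (197,90), directly above the blue-side pad at (197,138). The balls are still in the channel, so I press down.

Call:
{"api": "drive_tool", "payload": {
  "increments": [
    [[-1, 0, 0, 0.15, 0], [-1, 0, 0, 0.3, 0], [-1, 0, 0, 0.4, 0], [-1, 0, 0, 0.48, 0], [-1, 0, 0, 0.53, 0]]
  ]
}}

```text
time_s: 3.7
tcp_pos: [0.5763, 0.0737, 0.0875]
eef_rot: [180.0, 0.0, 166.5]
contact_force: [-0.5, 0.1, -0.2]
gripper_width: 0.0006
gripper_force: 0.0
```

Call:
{"api": "drive_tool", "payload": {
  "increments": [
    [[-1, 0, 0, 0.05, 0], [-1, 0, 0, 0.05, 0], [-1, 0, 0, 0.05, 0]]
  ]
}}

```text
time_s: 4.08
tcp_pos: [0.5766, 0.0738, 0.0836]
eef_rot: [180.0, 0.1, 166.5]
contact_force: [-6.3, -0.5, 16.1]
gripper_width: 0.0005
gripper_force: 7.7
```

Call:
{"api": "drive_tool", "payload": {
  "increments": [
    [[-1, 0, 0, -0.2, 0], [-1, 0, 0, -0.5, 0], [-1, 0, 0, -0.75, 0], [-1, -0.3, 0, -0.75, 0]]
  ]
}}

```text
time_s: 4.58
tcp_pos: [0.6121, 0.0663, 0.1757]
eef_rot: [179.8, 0.3, 166.6]
contact_force: [1.1, 0.5, 0.2]
gripper_width: 0.0002
gripper_force: 0.0
```

```bash
python3 - <<'E'
from h import *
S=capture("side");print(orange(S))
cv2.imwrite("pics/c2.png",cv2.resize(S[140:270,160:310],(750,650))[:600,:,::-1])
E
python3 go.py .50 .155 .16
```

```text
[(array([238.61538462, 199.76923077]), np.int32(26)), (array([204.12269939, 228.11042945]), np.int32(163))]
4.625 [0.6159 0.0652 0.1737] [179.9   0.3 166.6] [6.5 0.6 2.4] 0.0005240934977752613 units [1.114 0.503 0.11 ]
```

View pics/c2.png

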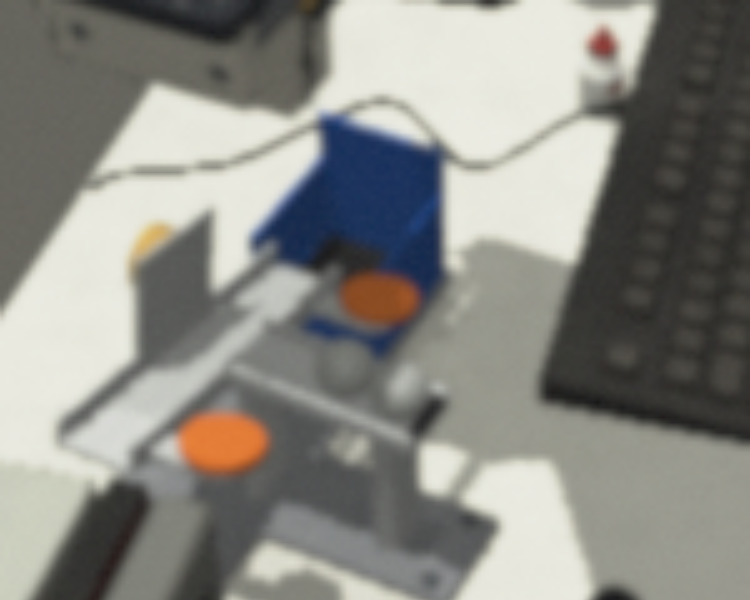

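The gate is now tipped down to the blue side: blue pad low at crop (380,298), white pad raised at (224,442). Both balls are still waiting in the channel at (343,365) and (405,388). Next I go behind the rear ball.

Call:
{"api": "drive_tool", "payload": {
  "increments": [
    [[-1, 1, 0.5, 0, 0], [-1, 1, 0.5, 0, 0], [-1, 1, 0.5, 0, 0], [-1, 1, 0.5, 0, 0], [-1, 1, 0.5, 0, 0]]
  ]
}}

```text
time_s: 5.25
tcp_pos: [0.5093, 0.1514, 0.1716]
eef_rot: [180.0, 0.0, 166.4]
contact_force: [0.7, -0.5, -0.2]
gripper_width: 0.0005
gripper_force: 0.0
```

```bash
python3 go.py .503 .1555 .099
```

```text
5.25 [0.5093 0.1514 0.1716] [180.    0.  166.4] [ 0.7 -0.5 -0.2] 0.0004711088995550601 units [0.059 0.021 0.605]
```

Call:
{"api": "drive_tool", "payload": {
  "increments": [
    [[-1, 0.06, 0.02, 0.2, 0], [-1, 0.06, 0.02, 0.4, 0], [-1, 0.06, 0.02, 0.6, 0], [-1, 0.06, 0.02, 0.6, 0], [-1, 0.06, 0.02, 0.6, 0]]
  ]
}}

```text
time_s: 5.88
tcp_pos: [0.503, 0.1555, 0.1001]
eef_rot: [-180.0, 0.0, 166.4]
contact_force: [0.2, 0.2, 0.6]
gripper_width: 0.0008
gripper_force: 0.0
```

```bash
python3 - <<'E'
from h import *
S=capture("side")
cv2.imwrite("pics/c3.png",cv2.resize(S[170:270,180:290],(660,600))[:,:,::-1])
E
python3 go.py .528 .15 .099
```

```text
5.925 [0.503  0.1558 0.1005] [1.800e+02 1.000e-01 1.664e+02] [ 0.2 -0.3  0.9] 0.0002762305972835388 units [-0.214  0.002  0.012]
```

View pics/c3.png

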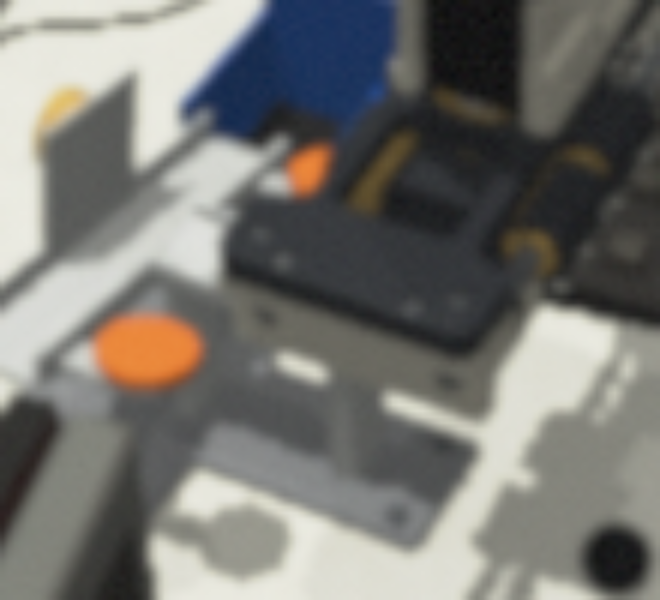

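The side crop shows the fingers down behind the balls, with the gripper body hiding the channel. The gate is still tipped down to blue. Now I push slowly.

Call:
{"api": "drive_tool", "payload": {
  "increments": [
    [[-1, -0.05, 0, 0, 0], [-1, -0.1, 0, 0, 0], [-1, -0.15, 0, 0, 0], [-1, -0.2, 0, 0, 0], [-1, -0.25, 0, 0, 0]]
  ]
}}

```text
time_s: 6.55
tcp_pos: [0.5316, 0.1486, 0.0995]
eef_rot: [-180.0, -0.0, 166.5]
contact_force: [-0.8, -0.4, 1.1]
gripper_width: 0.0002
gripper_force: 0.3
```

Call:
{"api": "drive_tool", "payload": {
  "increments": [
    [[-1, -0.04, 0, 0, 0], [-1, -0.08, 0, 0, 0], [-1, -0.12, 0, -0.005, 0], [-1, -0.16, 0, -0.01, 0], [-1, -0.2, 0, -0.01, 0]]
  ]
}}

```text
time_s: 7.18
tcp_pos: [0.5549, 0.1431, 0.1008]
eef_rot: [180.0, 0.0, 166.5]
contact_force: [-0.5, 0.3, 0.6]
gripper_width: 0.0005
gripper_force: 0.3
```

Call:
{"api": "drive_tool", "payload": {
  "increments": [
    [[-1, -0.04, 0, 0, 0], [-1, -0.08, 0, 0, 0], [-1, -0.12, 0, -0.005, 0], [-1, -0.16, 0, -0.01, 0], [-1, -0.2, 0, -0.01, 0]]
  ]
}}

```text
time_s: 7.8
tcp_pos: [0.5783, 0.1374, 0.102]
eef_rot: [180.0, 0.0, 166.5]
contact_force: [-0.1, 0.1, -0.4]
gripper_width: 0.0005
gripper_force: 0.1
```

```bash
python3 - <<'E'
from h import *
S=capture("side")
cv2.imwrite("pics/c4.png",cv2.resize(S[170:270,180:290],(660,600))[:,:,::-1])
E
python3 go.py .5996 .131 .103
```

```text
7.85 [0.5788 0.1374 0.102 ] [180.    0.  166.5] [0.6 0.6 0.6] 0.00015530620249956786 units [-0.181 -0.011 -0.008]
```

View pics/c4.png

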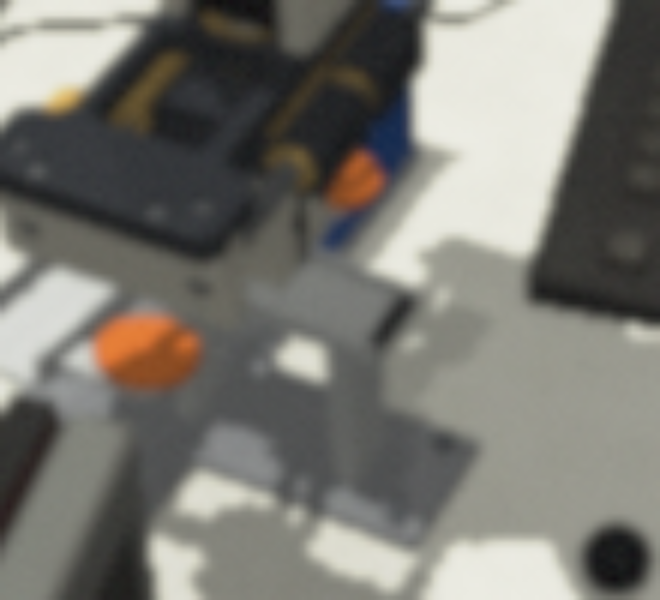

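The view shows the channel empty behind the gripper and no ball behind the fingers. I push on to the edge.

Call:
{"api": "drive_tool", "payload": {
  "increments": [
    [[-1, -0.04, 0, 0, 0], [-1, -0.08, 0, 0, 0], [-1, -0.12, 0, -0.005, 0], [-1, -0.16, 0, -0.01, 0], [-1, -0.2, 0, -0.01, 0]]
  ]
}}

```text
time_s: 8.48
tcp_pos: [0.6016, 0.1318, 0.1033]
eef_rot: [180.0, 0.0, 166.5]
contact_force: [0.3, 0.6, 0.1]
gripper_width: 0.0003
gripper_force: 0.0
```

Call:
{"api": "drive_tool", "payload": {
  "increments": [
    [[-1, -0.02, 0, 0, 0], [-1, -0.04, 0, 0, 0], [-1, -0.04, 0, 0, 0], [-1, -0.04, 0, 0, 0], [-1, -0.04, 0, 0, 0]]
  ]
}}

```text
time_s: 9.1
tcp_pos: [0.6058, 0.1308, 0.1032]
eef_rot: [180.0, 0.0, 166.5]
contact_force: [0.0, -0.5, -0.2]
gripper_width: 0.0005
gripper_force: 0.0
```

Call:
{"api": "drive_tool", "payload": {
  "increments": [
    [[-1, 0, 0, -0.3, 0], [-1, 0, 0, -0.6, 0], [-1, 0.4, 0, -0.8, 0], [-1, 0.9, 0, -0.8, 0], [-1, 0.9, 0, -0.8, 0]]
  ]
}}

```text
time_s: 9.72
tcp_pos: [0.4978, 0.1563, 0.2001]
eef_rot: [179.9, 0.0, 166.6]
contact_force: [-0.2, -0.2, 0.2]
gripper_width: 0.0008
gripper_force: 0.0
```

```bash
python3 - <<'E'
from h import *
S=capture("side");T=capture("top")
a=cv2.resize(S[150:270,160:280],(400,400));b=cv2.resize(T[110:230,190:310],(400,400))
cv2.imwrite("pics/c5.png",np.hstack([a,b])[:,:,::-1])
E
python3 go.py .5996 .131 .103
```

```text
9.825 [0.5008 0.1565 0.2   ] [1.799e+02 1.000e-01 1.665e+02] [1.  0.6 1. ] 0.0005240704625637108 units [-0.85  -0.016  0.809]
```

View pics/c5.png

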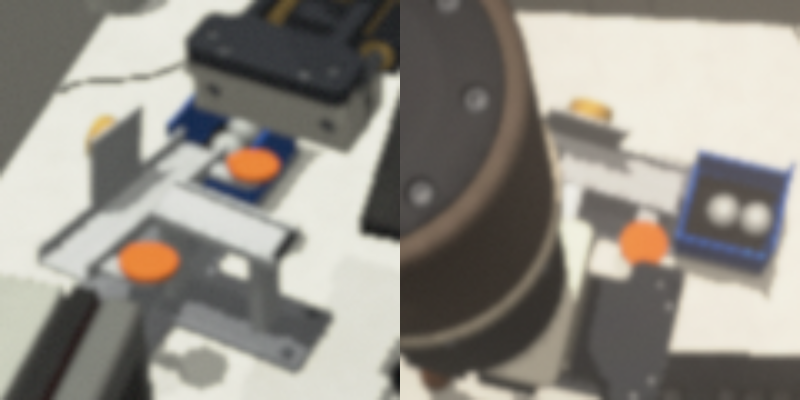

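Both balls lie in the blue tray, at top crop (722,210) and (756,217). The gate is still down on blue and the arm is clear. I let things settle briefly, then hand in.

Call:
{"api": "drive_tool", "payload": {
  "increments": [
    [[-1, 0, 0, 0, 0], [-1, 0, 0, 0, 0], [-1, 0, 0, 0, 0], [-1, 0, 0, 0, 0], [-1, 0, 0, 0, 0]]
  ]
}}

```text
time_s: 10.45
tcp_pos: [0.501, 0.1559, 0.1991]
eef_rot: [-180.0, -0.0, 166.5]
contact_force: [-0.6, -0.3, 0.5]
gripper_width: 0.0004
gripper_force: 0.0
```

```bash
python3 -c "
from plant import job
print(job.close_job())"
```

```text
the job is handed in; nothing more can be done
None
```

The gate was rocked over to the blue side first, both steel balls were then pushed along the channel and lie in the blue tray, the arm is clear, and the job was handed in at about 10.5 s; no verdict came back.

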